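# Charge the bedside fragrance jar and hold its bayonet lid at half turn

### The arm

A 7-joint arm with a two-finger parallel gripper is mounted at the origin on the work surface. World frame = base frame: x ahead of the robot, y to its left, z up, the work surface at z = 0. Lengths are in mm, angles in rad, forces in N, time in s.
With the tool pointing down it reaches from about 400 to 875 mm from the base axis. Payload 19.3 kg.
Tool frame: the origin (TCP) lies at the very end of the fingers, on their centre line; the grasp point (between the pads) lies 19 mm behind it (grip_point_offset is the z of the grasp point in the tool frame, in mm); z points along the fingers, y is the line along which they close (so a half turn about z gives the same grasp; the last joint's range is limited). The gripper opens to 85 mm and grips with 20 to 120 N. Pads are 22 mm wide; open, the fingers measure 114 mm over their backs; the gripper's body (76 mm by 85 mm) begins 54 mm behind the grasp point. The pads swing forward as they close: fully open they stand 13 mm farther back than shut.
Start: joints at [-1.279, 0.521, -0.036, 1.599, 0.021, 1.021, -0.113], TCP at [221.242, 584.523, 231.291] pointing down, gripper open.
Joint ranges: [-2.91, 2.91], [-0.3, 2.13], [-1.5, 1.42], [0.17, 2.43], [-1.26, 4.41], [0.16, 1.93], [-2.52, 2.52]. Speed limits (rad/s): [1.89, 1.89, 2.39, 2.39, 3.01, 3.01, 3.01].

### API

Orientations are given as a 3x3 rotation matrix whose columns are the frame's x, y, z axes.
In Python, from workcell import movep, movel, goto_joints, open_gripper, clamp, wait, inverse_kinematics, read_state, camera, PlanningError, finish_job, grip_point_offset gives the robot as it stands. Calls block until the motion is done:
- movep(position, orientation): joint-space move of the TCP to a pose.
- movel(position, frame=None, max_speed=150, guard=None): straight line of the TCP; frame=None keeps the orientation; max_speed is the mean speed in mm/s. With guard (N) it stops when the force on the tool has changed by that much, and returns True; else False.
- goto_joints(angles): joint-space move.
- open_gripper() and clamp(): open the fingers fully, or close them until they stop; the grip force is fixed at half the most.
- wait(seconds).
- inverse_kinematics(position, orientation): joint angles nearest the present ones, or None.
- read_state(): the state.
- camera(name): name is "scene" or "top"; returns a dict with "image" (420x560x3 uint8, blue, green, red), "range_z" (420x560 float32, mm along the optical axis (not along the pixel's ray), 0 where there is no reading), "fx", "fy", "cx", "cy" (pixels), "cam_to_world" (4x4, takes a point from camera to world coordinates). Camera axes: x right, y up, looking along -z (the intrinsics and any distortion apply to the point x, -y, -z); pixel columns grow to the right and rows downward; lengths in mm; the calibration is good to about 2 mm. A picture is of the moment at which its call begins.
A pose or a line that the arm cannot do raises PlanningError and nothing moves.
- finish_job(): hands the job in; it is judged then, once.
The state is a dict: "time": time; "qpos": joint angles; "qvel": joint speeds; "joint_efforts": joint torques, N m; "eef_pos": TCP position; "tool_rot": TCP orientation; "ft_force": force on the tool from outside, world axes, zero at the start; "torque": the same for the moment, N m; "finger_gap": finger opening in mm; "gripper_force": force on a finger pad.
Only numpy, scipy, OpenCV 4.12 (cv2) and the standard library are available. Lean on these libraries where they do the work, as an engineer would, in place of code of your own. Each camera call takes 0.05 s, during which the arm holds its last target. There are 200 camera calls.

### The job

Collect both lilac scent tablets from the dispenser's catch tray into the white fragrance jar, then set the bayonet lid fully home in the jar's mouth and twist it clockwise half-way to the lock, to the blue 45-degree mark, without going on to the click. The ring inside is sprung and would turn the lid back, so finish while still gripping the lid and holding it there. Do not knock the tin, remote, candle, mug or clock about.

Things in the scene. Friction and masses are not known exactly. Their poses are not given: they have to be found in the camera images.
- jar: Fixed white ceramic fragrance jar with a blue band, 100 mm diameter, 85 mm high, bore 92 mm, inner floor at 6 mm. Origin at the centre of its underside, z up; its x axis runs through the two notches of the mouth. On its outer wall brass marks show the notches, blue marks stand 45 degrees clockwise (from above) of them, red marks 90 degrees. A half turn of the jar makes no difference.
- jar_mouth (a point): Centre of the jar's mouth, at rim height, 85 mm above the jar's underside; axes as the jar's. A brass flange, 6 mm thick, leaves a round opening of 62 mm diameter.
- jar_notch (a point): The notch in the flange on the jar's +x side, 36 mm from the axis, at rim height; a like one is on the -x side. Each is at least 16 mm wide and reaches out to 42 mm from the axis. The lid's lugs go down through them, then pass under the flange as the lid is turned clockwise (seen from above); anticlockwise is blocked.
- spring_ring (a joint): Turn in rad of the sprung ring inside the jar: 0 at rest, growing clockwise seen from above. The lid's lugs push it once the lid has turned about 0.06 from the notches, so it reads about 0.7 to 0.75 at half turn. The spring resists with 0.054 N m at 0, 0.10 N m at half turn. Beyond about 1.1 the lugs ride over the click pins; the lock is at about 1.55.
- lid: Loose bayonet lid, 0.18 kg, upright on the coaster. Origin at the centre of the underside of its grey plug (58 mm diameter, 13.5 mm deep), z up. Above the plug a white disc, 92 mm diameter, z 13.5 to 20.5 mm. It goes in with its x axis along the jar's x axis (either way round); fully home, the disc lies on the rim and the origin is 71.5 mm above the jar's underside.
- lid_handle (a point): On the lid's axis, inside its wooden bar handle at the height to grip: 42.5 mm above the lid's origin, 22 mm above the disc. The bar is 64 mm long along the lid's x axis (in line with the lugs), 14 mm thick along y, 30 mm high (z 20.5 to 50.5 mm).
- lid_lug (a point): The brass lug on the lid's +x side, 36 mm from the axis, 3 mm above the underside; a like one is on the -x side. Each is 10 mm wide, 6 mm high and reaches out to 40 mm from the axis.
- coaster: Fixed blue and white coaster under the lid at the start, 100 mm diameter, 8 mm thick; origin at the centre of its underside.
- dispenser: Fixed white tablet dispenser. Origin at the centre of the underside of its grey catch tray, an open tray 170 mm (x) by 134 mm (y), walls 4 mm thick and 14 mm high, floor 4 mm; its tower, 150 by 100 mm and 240 mm high, stands beyond the tray's -y side, from y = -69 mm on.
- tablet0: Loose lilac scent tablet, an upright cylinder of 30 mm diameter, 16 mm high, in the catch tray; origin at the centre of its underside.
- tablet1: The other tablet, just like tablet0.
- tin: Bystander: small round aluminium tin, 42 mm diameter, 18 mm high, standing loose between the jar and the coaster; origin at the centre of its underside.
- remote: Bystander: grey remote control, 140 (x) by 42 by 18 mm, loose; origin at the centre of its underside.
- candle: Bystander: cream candle with a white lid on a marble foot, 96 mm diameter, 99 mm high, loose; origin at the centre of its underside.
- mug: Bystander: blue mug, 80 mm diameter, 92 mm high, loose; origin at the centre of its underside.
- clock: Bystander: black alarm clock, 55 by 110 by 79 mm, loose; origin at the centre of its underside.
Things that resemble listed ones, but are neither listed nor needed, are in the scene too. What is shaped like the tablet0 but yellow is not meant. What is shaped like the tablet1 but brown is not meant.

How it is judged:
By the outcome, as a careful person would: the job done as asked, in the order asked, and still so for the second after the job is handed in, while the arm keeps its last pose, push and grip.
It also fails if it takes over 72 s, if anything falls off the work surface, if the arm or the gripper's body presses on something with over 40 N, if the wrist force passes 120 N, or if a joint passes its speed limit or range.

## Working session

There is one attempt and no reset: what is moved stays moved. The work goes in short steps, each a Python script; the robot and the scene stay as the last script left them, time stands still between calls to the robot, and variables do not carry over. Pictures are saved under pics/ and viewed, at most 10 in all, crops included, and the job is handed in when it is done.

```bash
ls; mkdir -p pics; python3 - <<'E'
from workcell import *
import cv2,numpy as np,pickle
for n in("scene","top"):
    c=camera(n);cv2.imwrite(f"pics/{n}0.png",c["image"]);pickle.dump(c,open(f"{n}0.pkl","wb"))
    print(n,c["fx"],c["fy"],c["cx"],c["cy"],np.round(c["cam_to_world"],3).tolist(),[k for k in c])
s=read_state();print(s);print(grip_point_offset)
E
```

```text
pics
scene 448.8112049304271 448.8112049304271 273.48805063654794 210.5083992134592 [[0.878, -0.312, 0.362, 985.421], [0.478, 0.558, -0.679, -720.898], [0.01, 0.769, 0.639, 757.582], [0.0, 0.0, 0.0, 1.0]] ['image', 'range_z', 'fx', 'fy', 'cx', 'cy', 'cam_to_world']
top 380.0987923719453 380.0987923719453 273.93765065218656 212.06863197611747 [[0.025, 0.992, -0.126, 490.473], [-1.0, 0.025, 0.002, 17.592], [0.005, 0.126, 0.992, 855.961], [0.0, 0.0, 0.0, 1.0]] ['image', 'range_z', 'fx', 'fy', 'cx', 'cy', 'cam_to_world']
{'time': 0.1, 'qpos': array([-1.27917961,  0.52196518, -0.03629233,  1.59993816,  0.02123157,
        1.02112439, -0.11279501]), 'qvel': array([ 4.91759954e-05, -1.48881802e-03, -4.13138109e-04, -1.95213372e-03,
       -1.04224521e-03,  1.97432961e-03,  1.86225466e-03]), 'joint_efforts': array([ 2.67224568e-03, -9.28484631e+01,  1.98341690e+00, -3.70533693e+01,
        1.80494314e-02,  5.34697931e-03, -1.41539269e-05]), 'eef_pos': array([221.18558357, 584.22720242, 230.78157906]), 'tool_rot': array([[-9.35248180e-01,  3.53992619e-01, -2.58556321e-04],
       [ 3.53992694e-01,  9.35247634e-01, -1.01759167e-03],
       [-1.18405753e-04, -1.04322781e-03, -9.99999449e-01]]), 'ft_force': array([ 0.30792661,  0.9202066 , -0.0391573 ]), 'torque': array([-0.00761843, -0.01804126, -0.03802056]), 'gripper_force': 0.0, 'finger_gap': 85.02582223190144}
-18.700000000000003
```

View pics/scene0.png

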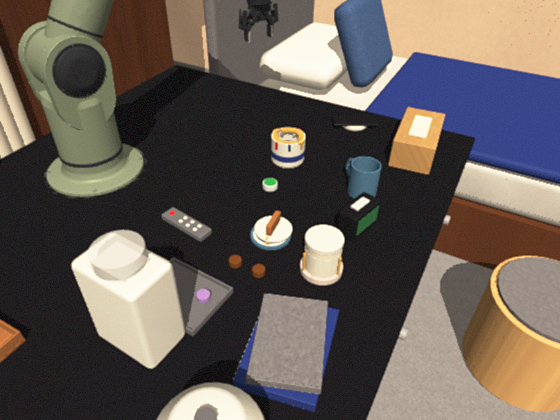

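View pics/top0.png

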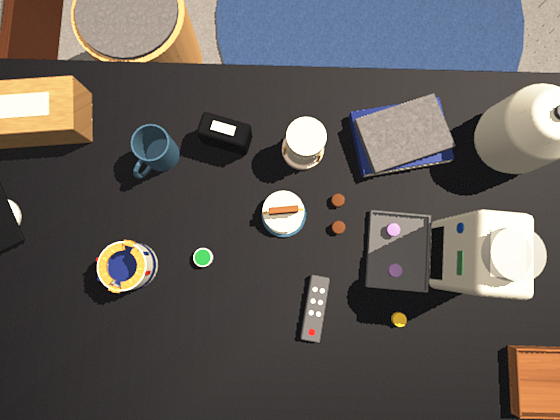

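Top view: the lilac tablets are in the tray at (394,230) and (395,270). The jar is at (125,266), the lid on its coaster at (283,213), the tin at (203,257), the remote at (314,309), the candle at (303,143), the mug at (154,150) and the clock at (224,132). In the scene view only one tablet shows, at (203,296); the other is behind the tower.

Things that could be taken for the tablets: brown discs at top (338,200) and (338,227), and a yellow disc at (400,320). I choose the two lilac ones inside the grey tray. The candle top and the white bottle resemble the jar or lid, but only the jar has the blue band and brass flange.

```bash
cat > h.py <<'E'
import cv2,numpy as np,pickle
def ray(c,uv):
    uv=np.atleast_2d(uv).astype(float)
    d=np.c_[(uv[:,0]-c["cx"])/c["fx"],-(uv[:,1]-c["cy"])/c["fy"],-np.ones(len(uv))]
    T=np.array(c["cam_to_world"]);return T[:3,3],d@T[:3,:3].T
def plane(c,uv,z):
    o,d=ray(c,uv);return o+d*((z-o[2])/d[:,2])[:,None]
def depth(c,uv):
    uv=np.atleast_2d(uv).astype(int);o,d=ray(c,uv)
    return o+d*c["range_z"][uv[:,1],uv[:,0]][:,None]
def cross(c1,u1,c2,u2):
    o1,d1=ray(c1,u1);o2,d2=ray(c2,u2);d1=d1[0];d2=d2[0]
    s,t=np.linalg.lstsq(np.c_[d1,-d2],o2-o1,rcond=None)[0]
    a,b=o1+s*d1,o2+t*d2;return (a+b)/2,np.linalg.norm(a-b)
def mask(c,lo,hi,box):
    h=cv2.cvtColor(c["image"],cv2.COLOR_BGR2HSV);m=cv2.inRange(h,np.array(lo),np.array(hi))
    k=np.zeros_like(m);x0,y0,x1,y1=box;k[y0:y1,x0:x1]=255;return m&k
def blobs(m,amin=20):
    n,l,s,ce=cv2.connectedComponentsWithStats(m)
    return [(ce[i],s[i,4],l==i) for i in range(1,n) if s[i,4]>=amin]
E
python3 - <<'E'
from h import *
S=pickle.load(open("scene0.pkl","rb"));T=pickle.load(open("top0.pkl","rb"))
def crop(c,x,y,w,h):return cv2.resize(c["image"][y:y+h,x:x+w],(400,300),interpolation=cv2.INTER_CUBIC)
cv2.imwrite("pics/crops.png",np.vstack([np.hstack([crop(T,360,205,80,60*1+35) if 0 else crop(T,350,200,120,90),crop(T,85,225,80,60+20) if 0 else crop(T,80,230,96,72)]),np.hstack([crop(T,240,180,80,60),crop(S,250,115,80,60)])]))
for nm,c,box in(("top",T,(360,205,435,295)),("scene",S,(170,255,240,335))):
    for ce,a,l in blobs(mask(c,(125,40,60),(165,255,255),box)):
        ys,xs=np.where(l);w=depth(c,np.c_[xs,ys]);print(nm,"lilac",ce.round(1),a,"depth med",np.median(w,0).round(1),"plane z20",plane(c,ce,20).round(1))
for nm,c,box in(("top",T,(262,195,305,232)),("scene",S,(255,205,292,250))):
    for ce,a,l in blobs(mask(c,(0,110,60),(20,255,255),box)):
        ys,xs=np.where(l);w=depth(c,np.c_[xs,ys]);print(nm,"handle",ce.round(1),a,np.median(w,0).round(1),w[:,2].max().round(1))
print("table", depth(T,[[230,330],[350,380],[250,260]]).round(1))
print("jar depth rim",[depth(T,[u]).round(0)[0].tolist() for u in((104,266),(125,248),(125,285),(142,266),(123,266),(123,255))])
print("tray",depth(T,[[369,250],[385,250],[410,215],[410,290],[430,250]]).round(0).tolist())
E
```

```text
top lilac [391.9 229.9] 122 depth med [ 563.6 -244.7   18.8] plane z20 [[ 564.  -245.5   20. ]]
top lilac [394.4 269.8] 167 depth med [ 476.6 -249.8   18.7] plane z20 [[ 476.8 -249.7   20. ]]
scene lilac [203.  295.5] 191 depth med [ 570.4 -252.2   17.9] plane z20 [[ 572.1 -253.9   20. ]]
top handle [283.1 209.6] 185 [597.7  -3.2  57.8] 856.0
scene handle [272.9 221.8] 209 [605.3 -11.2  53.5] 60.0
table [[ 3.374e+02  1.052e+02 -1.300e+00]
 [ 2.393e+02 -1.572e+02 -7.000e-01]
 [ 4.902e+02  6.640e+01 -3.000e-01]]
jar depth rim [[471.0, 354.0, 85.0], [508.0, 320.0, 71.0], [435.0, 310.0, 83.0], [473.0, 278.0, 85.0], [471.0, 332.0, 43.0], [494.0, 334.0, 42.0]]
tray [[519.0, -197.0, 12.0], [520.0, -234.0, 5.0], [599.0, -289.0, 13.0], [434.0, -286.0, 12.0], [522.0, -328.0, 22.0]]
```

View pics/crops.png

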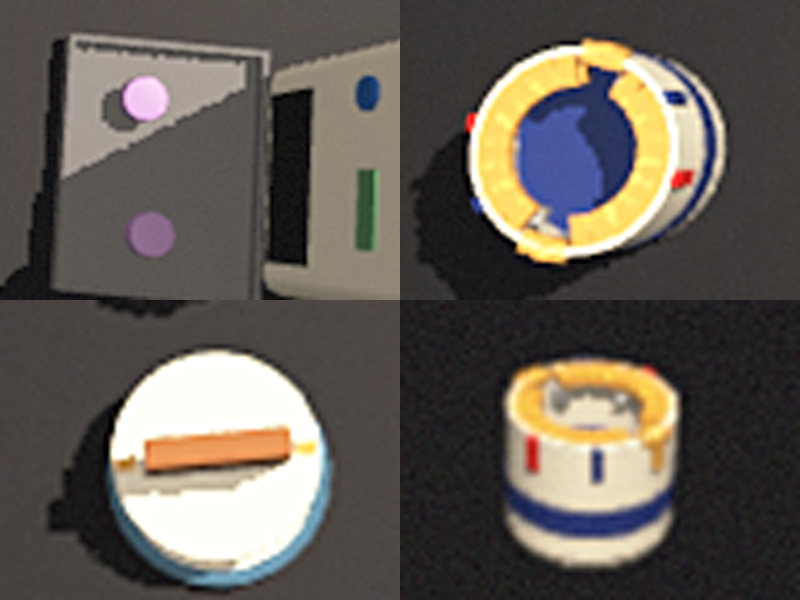

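The crops show the two lilac tablets in the tray, at crop (145,98) and (151,233), and the brown and yellow discs lie outside it. The jar's brass notch marks are at crop (606,48) and (540,250), and the wooden handle lies between brass inlays at (125,462) and (305,447). Next I fit the shapes precisely in both views.

```bash
cat >> h.py <<'E'
from scipy.optimize import least_squares
def fitcircle(P,r=None):
    c0=P.mean(0)
    f=(lambda p:np.hypot(*(P-p[:2]).T)-(r if r else p[2]))
    s=least_squares(f,[*c0,r or np.hypot(*(P-c0).T).mean()],loss="soft_l1",f_scale=1.);return s.x
def hull(m):
    cs,_=cv2.findContours(m.astype(np.uint8),cv2.RETR_EXTERNAL,cv2.CHAIN_APPROX_NONE)
    return max(cs,key=cv2.contourArea)[:,0,:].astype(float)
def big(m):return max(blobs(m),key=lambda b:b[1])
E
python3 - <<'E'
from h import *
S=pickle.load(open("scene0.pkl","rb"));T=pickle.load(open("top0.pkl","rb"))
# tablets: top-face
tc={}
for nm,c,boxes in(("top",T,[(380,218,406,242),(383,258,408,282)]),("scene",S,[(190,284,216,306)])):
    for b in boxes:
        m=mask(c,(125,25,60),(170,255,255),b);B=big(m);h=hull(B[2]);P=plane(c,h,20)[:,:2]
        print(nm,"tab",B[0].round(1),B[1],fitcircle(P).round(1),cv2.minEnclosingCircle(h.astype(np.float32)))
# jar flange
J={}
for nm,c,b in(("top",T,(90,235,165,300)),("scene",S,(262,120,312,160))):
    m=mask(c,(12,90,90),(28,255,255),b);h=hull(big(m)[2])
    w=mask(c,(0,0,150),(180,90,255),b)
    P=plane(c,h,85)[:,:2];f=fitcircle(P);f=fitcircle(P[abs(np.hypot(*(P-f[:2]).T)-f[2])<3]);print(nm,"jar flange",f.round(1))
    e=cv2.fitEllipse(h.astype(np.float32));J[nm]=e[0];print(e)
    r=np.hypot(*(P-f[:2]).T);Q=P[r>f[2]+2]-f[:2];print("mark pts ang",np.round(np.degrees(np.arctan2(Q[:,1],Q[:,0]))),r[r>f[2]+2].round(0))
print("jar 2view",cross(T,J["top"],S,J["scene"]))
H={}
for nm,c,b in(("top",T,(255,185,312,242)),("scene",S,(248,205,297,252))):
    m=mask(c,(0,110,60),(16,255,255),b);B=big(m);h=hull(B[2]);H[nm]=B[0]
    P=plane(c,h,58.5)[:,:2];r=cv2.minAreaRect(P.astype(np.float32));print(nm,"handle",r)
    w=mask(c,(0,0,170),(180,90,255),b);w=big(w);hh=cv2.convexHull(hull(w[2]).astype(np.float32))[:,0]
    P=plane(c,hh,28.5)[:,:2];print(nm,"disc",fitcircle(P).round(1),fitcircle(P,46).round(1))
    e=cv2.fitEllipse(hh);J[nm]=e[0]
    g=mask(c,(17,90,90),(35,255,255),b)
    for q in blobs(g,4):print("inlay",q[0],q[1],plane(c,q[0],28.5).round(1))
print("disc 2view",cross(T,J["top"],S,J["scene"]))
E
```

```text
top tab [392.5 229.4] 175 [ 565.1 -247.    15.6] ((392.5, 229.5), 7.648629188537598)
top tab [394.5 269.9] 186 [ 476.8 -250.    15.7] ((394.5, 269.5), 7.905794143676758)
scene tab [203.1 295.5] 205 [ 572.  -253.6   18.5] ((203.28260803222656, 295.7173767089844), 8.20844554901123)
top jar flange [472.8 319.1  44.9]
((121.51139831542969, 264.9053649902344), (43.377525329589844, 48.994346618652344), 28.7582950592041)
mark pts ang [ -2.  -2.  -4.  -7.  -5. 167. -25. -26. -28. -27. -26. -24. -22. -19.
 -17. -15. -13. -11.  -9.  -6.  -4.] [53. 51. 51. 50. 47. 48. 48. 51. 52. 53. 55. 54. 53. 55. 54. 53. 53. 52.
 52. 54. 53.]
scene jar flange [475.5 320.7  47.1]
((289.1737365722656, 135.8778533935547), (18.30332374572754, 34.42182159423828), 104.37120056152344)
mark pts ang [ 143.  155.  158.  161.  163.  170.  172.  177. -175. -177. -106.  -80.
  -31.  -31.  -32.  -34.  -36.  -38.  -36.  -34.  -32.  -30.  -28.  -25.
  -21.  -15.   -9.   -4.   -6.   96.] [50. 49. 51. 53. 55. 53. 56. 52. 52. 49. 51. 49. 53. 59. 65. 70. 75. 79.
 81. 82. 77. 73. 68. 64. 60. 58. 57. 54. 51. 50.]
jar 2view (array([475.90321948, 321.97725323,  80.14827201]), np.float64(4.65242483082422))
top handle ((597.6585083007812, -3.329042434692383), (14.186469078063965, 60.38509750366211), 6.263246536254883)
top disc [597.6  -4.5  47.4] [598.1  -4.3  46. ]
inlay [300.875 209.25 ] 8 [[603.6 -43.3  28.5]]
inlay [264.4 212.3] 10 [[594.8  36.6  28.5]]
scene handle ((608.3110961914062, -16.19017791748047), (21.489686965942383, 92.7852783203125), 10.854660034179688)
scene disc [604.1 -14.1  51.9] [604.1 -15.7  46. ]
inlay [266.4 237.8] 5 [[606.2 -43.9  28.5]]
inlay [267.3 242.9] 10 [[616.6 -58.   28.5]]
disc 2view (array([598.55853808,  -4.84703421,  17.21282773]), np.float64(0.42053358518481915))
```

```bash
python3 - <<'E'
from h import *
S=pickle.load(open("scene0.pkl","rb"));T=pickle.load(open("top0.pkl","rb"))
for nm,c,b,ctr in(("top",T,(85,230,170,305),(472.8,319.1)),("scene",S,(255,115,320,165),(475.5,320.7))):
    m=mask(c,(12,90,90),(28,255,255),b)
    a=np.radians(np.arange(0,360,2))
    T_=np.array(c["cam_to_world"])
    def sample(r,z):
        W=np.c_[ctr[0]+r*np.cos(a),ctr[1]+r*np.sin(a),np.full(len(a),z)]
        q=(W-T_[:3,3])@T_[:3,:3];u=c["cx"]+c["fx"]*q[:,0]/-q[:,2];v=c["cy"]-c["fy"]*q[:,1]/-q[:,2]
        return cv2.remap(m,u.astype(np.float32)[None],v.astype(np.float32)[None],cv2.INTER_LINEAR)[0]
    for r in (35,37,39,51.5):print(nm,r,[int(x) for x in np.degrees(a)[(sample(r,85)<128) if r<45 else (sample(r,83)>128)]])
# far-edge fits in scene: keep contour half facing away from the camera
def far(m,c,z,r,ctr=None):
    P=plane(c,hull(m),z)[:,:2];d=np.array([0.47,-0.88])  # toward camera
    d=np.array(c["cam_to_world"])[:2,3]-P.mean(0);d/=np.linalg.norm(d)
    s=(P-P.mean(0))@d;return fitcircle(P[s<np.median(s)-2],r)[:2]
for n,b,hs in(("tab",(190,284,216,306),[(125,25,60),(170,255,255)]),):
  for z in(14,17,20,23,26):
    print(n,z,far(big(mask(S,*hs,b))[2],S,z,15).round(1),fitcircle(plane(T,hull(big(mask(T,*hs,(380,218,406,242)))[2]),z)[:,:2])[:2].round(1))
for z in(23,26,28.5,32):
    w=big(mask(S,(0,0,170),(180,90,255),(248,205,297,252)))[2];t=big(mask(T,(0,0,170),(180,90,255),(255,185,312,242)))[2]
    print("disc",z,far(w,S,z,46).round(1),fitcircle(plane(T,hull(t),z)[:,:2],46)[:2].round(1))
E
```

```text
top 35 [68, 70, 119, 152, 154, 156, 158, 160, 162, 164, 166, 168, 170, 172, 174, 176, 178, 180, 212, 214, 246, 248, 250, 262, 264, 298, 334, 336, 338, 340, 342, 344, 346, 348, 350]
top 37 [34, 152, 154, 156, 158, 160, 162, 164, 166, 168, 170, 172, 174, 176, 178, 180, 212, 214, 264, 332, 334, 336, 338, 340, 342, 344, 346, 348, 350, 352]
top 39 [68, 70, 152, 154, 156, 158, 160, 162, 164, 166, 168, 170, 172, 174, 176, 178, 180, 182, 214, 332, 334, 336, 338, 340, 342, 344, 346, 348, 350, 352, 354]
top 51.5 [0, 152, 154, 156, 158, 160, 162, 170, 172, 174, 176, 178, 332, 334, 336, 338, 340, 342, 344, 346, 348, 350, 352, 354, 356, 358]
scene 35 [326, 328, 330, 332, 334, 336, 338, 340, 342, 344, 346, 348]
scene 37 [328, 330, 332, 334, 336, 338, 340, 342, 344]
scene 39 [330, 332, 334, 336, 338, 340]
scene 51.5 [0, 66, 68, 70, 84, 86, 88, 90, 92, 94, 96, 98, 100, 102, 104, 106, 108, 110, 112, 114, 116, 118, 119, 122, 124, 126, 128, 130, 132, 134, 136, 138, 140, 142, 144, 146, 148, 150, 152, 154, 156, 158, 160, 162, 164, 166, 168, 170, 172, 174, 176, 178, 180, 182, 330, 332, 334, 336, 338, 340, 342, 344, 346, 348, 350, 352, 354, 356, 358]
tab 14 [ 565.2 -245.4] [ 565.6 -248.9]
tab 17 [ 566.9 -247.4] [ 565.3 -248. ]
tab 20 [ 568.7 -249.4] [ 565.1 -247. ]
tab 23 [ 570.4 -251.3] [ 564.8 -246.1]
tab 26 [ 572.2 -253.3] [ 564.5 -245.1]
disc 23 [600.3  -1.9] [598.4  -5. ]
disc 26 [602.   -5.1] [598.   -4.9]
disc 28.5 [603.5  -7.8] [597.7  -4.9]
disc 32 [605.5 -11.6] [597.2  -4.8]
```

```bash
cat >> h.py <<'E'
def R(deg):
    a=np.radians(deg);c,s=np.cos(a),np.sin(a);return np.array([[-s,c,0],[c,s,0],[0,0,-1.]])
E
python3 - <<'E'
from h import *
from workcell import *
for p,y in(((566,-247.5,180),90),((566,-247.5,6),90),((477,-250,6),90),((566,-247.5,6),-90),((477,-250,6),-90),((598,-4.5,31.5),6.3),((473,319,180),74.3),((473,319,95),74.3),((473,319,95),29.3)):
    q=inverse_kinematics(p,R(y));print(p,y,None if q is None else np.round(q,2))
E
```

```text
(566, -247.5, 180) 90 [ 0.07  0.6   0.37  1.68 -0.26  0.91  2.11]
(566, -247.5, 6) 90 [ 0.33  0.81 -0.02  1.75  0.02  0.58  1.87]
(477, -250, 6) 90 [ 0.42  0.73 -0.06  1.96  0.09  0.45  1.86]
(566, -247.5, 6) -90 [ 0.02  0.88  0.45  1.77 -0.59  0.64 -0.75]
(477, -250, 6) -90 [ 0.12  0.78  0.36  1.98 -0.56  0.48 -0.69]
(598, -4.5, 31.5) 6.3 [-0.3   0.78  0.31  1.81 -0.39  0.61  0.35]
(473, 319, 180) 74.3 [-0.69  0.5  -0.    1.8   0.    0.85  0.6 ]
(473, 319, 95) 74.3 [-0.68  0.62 -0.02  1.85  0.02  0.67  0.58]
(473, 319, 95) 29.3 [-0.79  0.62  0.13  1.86 -0.12  0.67 -0.08]
```

```bash
python3 - <<'E'
from h import *
from workcell import *
movep((566,-247.5,120),R(-90))
print(movel((566,-247.5,45)),movel((566,-247.5,7),max_speed=60,guard=10))
s=read_state();print(s["eef_pos"].round(1),s["ft_force"].round(1),s["time"])
c=camera("scene");cv2.imwrite("pics/g0.png",cv2.resize(c["image"][230:350,130:290],(800,600)))
clamp();s=read_state();print(s["finger_gap"],s["gripper_force"],s["ft_force"].round(1))
movel((566,-247.5,130))
s=read_state();print(s["finger_gap"],s["gripper_force"],s["ft_force"].round(1),s["time"])
c=camera("top");pickle.dump(c,open("t1.pkl","wb"))
E
```

```text
False False
[ 566.  -247.7    7.2] [-0.  -0.3  0.1] 4.7083
27.609657523393476 58.59552025794983 [-2.2  0.3  7.8]
27.2140725722692 59.06739950180054 [-0.   0.6 -0.1] 6.3083
```

View pics/g0.png

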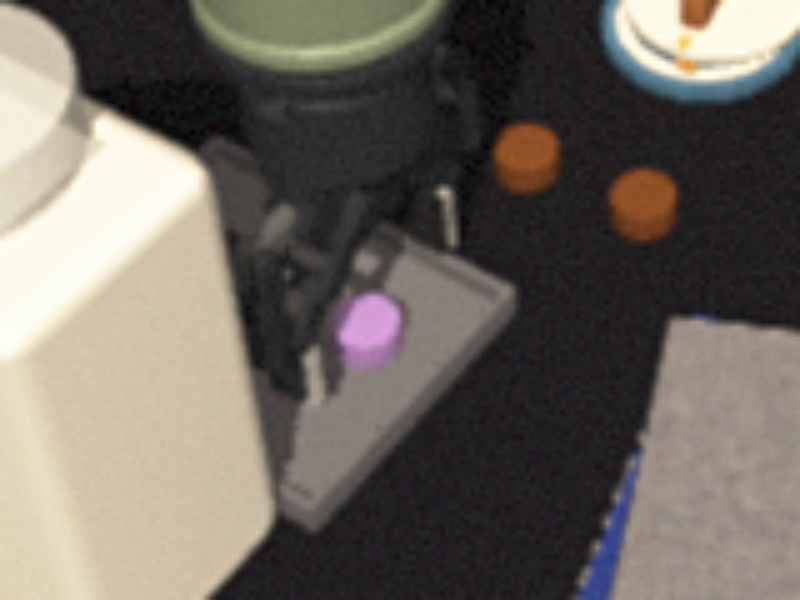

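The crop shows the open fingers at (315,380) and (445,215) straddling the lilac tablet at (370,330), slightly off the pad centre. The lift read 27 mm gap and 59 N, so something is held. I check over the jar before releasing.

```bash
python3 - <<'E'
from h import *
from workcell import *
movep((473.5,319,140),R(-30))
movel((473.5,319,92),max_speed=80,guard=10)
s=read_state();print(s["finger_gap"],s["eef_pos"].round(1),s["time"])
c=camera("scene");cv2.imwrite("pics/j1.png",cv2.resize(c["image"][90:180,230:350],(800,600)))
E
```

```text
27.14061225727551 [473.7 318.9  92.1] 9.175
```

View pics/j1.png

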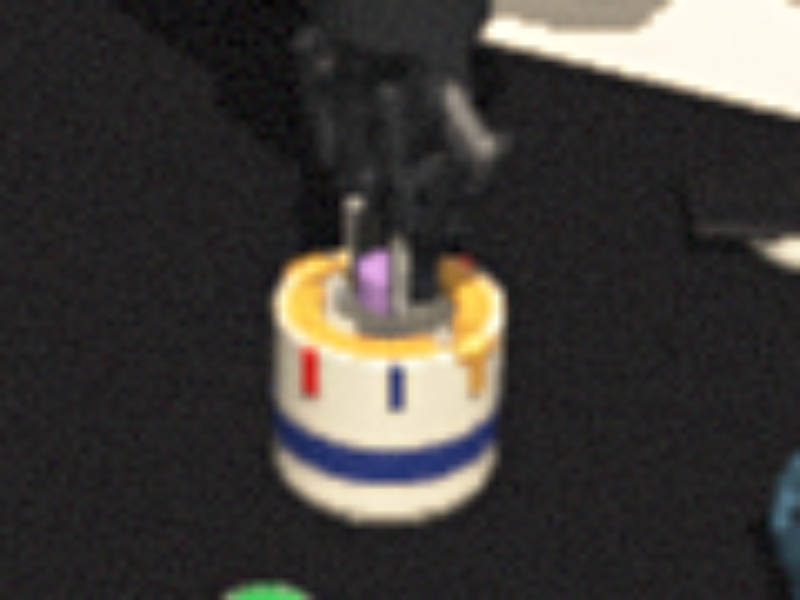

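The tablet is held between the pads at crop (375,280), above the mouth and well inside the opening. I release it and fetch the second one.

```bash
python3 - <<'E'
from h import *
from workcell import *
open_gripper();movel((473.5,319,140))
movep((477,-250,120),R(-90))
c=camera("top");pickle.dump(c,open("t2.pkl","wb"));cv2.imwrite("pics/t2.png",c["image"])
m=mask(c,(125,40,30),(170,255,255),(85,225,170,310))
print([(b[0].round(1),b[1]) for b in blobs(m,5)],read_state()["time"])
movel((477,-250,45));print(movel((477,-250,7),max_speed=60,guard=10))
clamp();print(read_state()["finger_gap"])
movel((477,-250,130));s=read_state();print(s["finger_gap"],s["gripper_force"],s["time"])
movep((473.5,319,140),R(-30));movel((473.5,319,92),max_speed=80,guard=10)
c=camera("scene");print([(b[0].round(1),b[1]) for b in blobs(mask(c,(125,40,60),(170,255,255),(150,90,350,330)),5)])
print(read_state()["finger_gap"])
open_gripper();movel((473.5,319,140))
movep((560,-20,160),R(6.3))
c=camera("top");pickle.dump(c,open("t3.pkl","wb"));S=camera("scene");pickle.dump(S,open("s3.pkl","wb"))
cv2.imwrite("pics/t3.png",np.vstack([cv2.resize(c["image"][230:302,80:176],(400,300)),cv2.resize(S["image"][115:175,250:330],(400,300))]))
print([(b[0].round(1),b[1]) for b in blobs(mask(c,(125,40,30),(170,255,255),(0,0,560,420)),5)],read_state()["time"])
E
```

```text
[] 12.3917
False
27.496932522582618
27.6465685818109 59.064000248909 15.375
[(array([285.7, 131.4]), np.int32(49))]
27.484207075522292
[] 20.7083
```

View pics/t3.png

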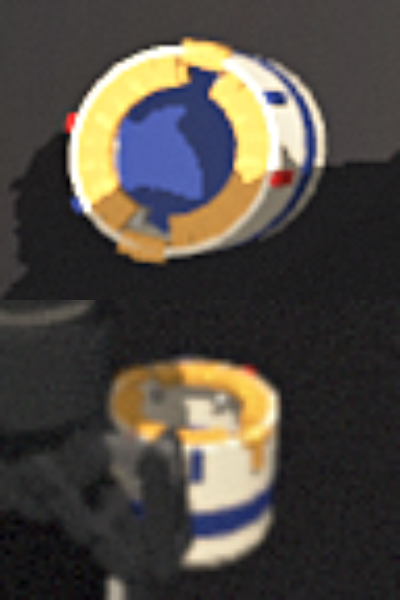

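The top crop shows the mouth with a blue interior at (170,150) and no lilac visible. The scene crop is partly covered by the gripper. I compare the depth inside the jar before and after.

```bash
python3 - <<'E'
from h import *
A=pickle.load(open("top0.pkl","rb"));B=pickle.load(open("t2.pkl","rb"));C=pickle.load(open("t3.pkl","rb"))
for v in range(250,284,4):
    us=np.arange(106,140,4);uv=np.c_[us,np.full(len(us),v)]
    print(v,*[depth(c,uv)[:,2].round(0).astype(int).tolist() for c in(A,B,C)],(cv2.cvtColor(C["image"],cv2.COLOR_BGR2HSV)[v,us,0]).tolist())
for n in("top0","t2","t3"):
    c=pickle.load(open(n+".pkl","rb"));print(n,[(b[0].round(0),b[1]) for b in blobs(mask(c,(125,25,30),(172,255,255),(0,60,560,420)),8)])
E
```

```text
250 [86, 85, 87, 82, 84, 38, 40, 84, 86] [85, 87, 84, 84, 81, 41, 40, 84, 85] [84, 86, 87, 86, 81, 40, 42, 85, 85] [27, 26, 26, 25, 17, 113, 118, 27, 19]
254 [84, 83, 41, 42, 40, 40, 41, 84, 85] [83, 85, 40, 42, 43, 41, 44, 86, 85] [84, 84, 42, 40, 41, 41, 41, 83, 83] [26, 28, 118, 115, 114, 114, 113, 30, 26]
258 [84, 42, 41, 41, 44, 41, 40, 41, 83] [85, 40, 42, 41, 41, 42, 43, 40, 86] [84, 42, 42, 41, 39, 44, 42, 43, 83] [28, 116, 115, 115, 114, 115, 115, 165, 29]
262 [85, 43, 43, 43, 42, 44, 41, 41, 84] [83, 41, 44, 45, 40, 42, 39, 43, 84] [84, 42, 42, 43, 44, 41, 40, 39, 86] [22, 115, 115, 115, 115, 115, 115, 114, 28]
266 [83, 40, 41, 41, 42, 42, 38, 40, 87] [80, 43, 41, 43, 39, 41, 44, 41, 83] [79, 43, 44, 39, 40, 43, 42, 40, 83] [18, 115, 115, 115, 115, 115, 115, 115, 28]
270 [82, 43, 40, 42, 40, 41, 42, 42, 85] [80, 40, 40, 42, 40, 41, 41, 42, 86] [78, 44, 42, 43, 43, 42, 41, 42, 83] [23, 115, 115, 115, 115, 115, 115, 114, 27]
274 [84, 41, 41, 41, 43, 41, 42, 84, 87] [84, 40, 41, 41, 43, 43, 42, 86, 84] [85, 43, 44, 42, 41, 43, 42, 84, 84] [30, 114, 115, 115, 115, 115, 115, 13,
[... 2267 characters left out ...]
(15)), (array([ 22., 205.]), np.int32(8)), (array([ 49., 232.]), np.int32(9)), (array([ 32., 244.]), np.int32(14)), (array([ 32., 250.]), np.int32(16)), (array([ 31., 257.]), np.int32(14)), (array([ 16., 268.]), np.int32(10)), (array([ 90., 272.]), np.int32(15)), (array([166., 285.]), np.int32(8)), (array([ 97., 300.]), np.int32(10)), (array([ 41., 307.]), np.int32(11)), (array([138., 315.]), np.int32(10)), (array([104., 321.]), np.int32(15)), (array([ 24., 324.]), np.int32(9)), (array([ 67., 337.]), np.int32(8)), (array([ 73., 344.]), np.int32(9)), (array([ 62., 350.]), np.int32(10)), (array([ 88., 353.]), np.int32(8)), (array([ 96., 370.]), np.int32(8)), (array([249., 401.]), np.int32(9))]
```

```bash
python3 - <<'E'
from h import *
for n in("scene0","s3"):
    c=pickle.load(open(n+".pkl","rb"));print(n,[(b[0].round(0),b[1]) for b in blobs(mask(c,(125,50,70),(165,255,255),(0,90,470,420)),6)])
for n in("top0","t3"):
    c=pickle.load(open(n+".pkl","rb"));print(n,[(b[0].round(0),b[1]) for b in blobs(mask(c,(125,50,40),(165,255,255),(0,60,560,420)),6)])
S=pickle.load(open("scene0.pkl","rb"))
for v in range(126,150,3):
    us=np.arange(274,306,3);uv=np.c_[us,np.full(len(us),v)];print(v,depth(S,uv)[:,2].round(0).astype(int).tolist())
T=pickle.load(open("t3.pkl","rb"));S=pickle.load(open("s3.pkl","rb"))
cv2.imwrite("pics/both.png",np.vstack([cv2.resize(T["image"][60:360],(560,300)),cv2.resize(S["image"][90:390],(560,300))]))
E
```

```text
scene0 [(array([203., 296.]), np.int32(174))]
s3 []
top0 [(array([389., 230.]), np.int32(41)), (array([395., 270.]), np.int32(153))]
t3 []
126 [-3, 0, -2, -2, 1, -1, 1, -2, -1, -1, -3]
129 [1, 83, 82, 85, 758, 82, 84, 84, 84, -2, -2]
132 [81, 78, 76, 78, 65, 67, 75, 81, 83, 82, -3]
135 [84, 80, 57, 56, 57, 59, 60, 63, 80, 83, 86]
138 [84, 83, 49, 45, 46, 50, 48, 53, 82, 83, 84]
141 [81, 83, 88, 84, 84, 85, 85, 83, 84, 83, 73]
144 [68, 76, 80, 82, 83, 82, 83, 80, 80, 77, 62]
147 [60, 67, 69, 74, 74, 79, 73, 71, 69, 66, 50]
```

View pics/both.png

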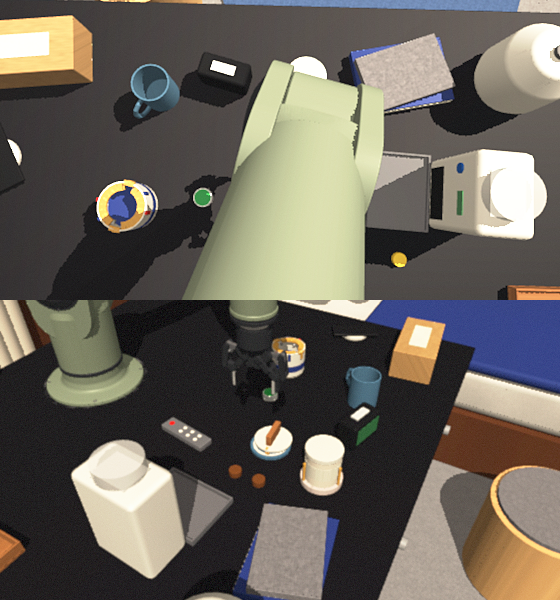

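No lilac shows anywhere outside the jar in either view: the tray at (400,190) in the top half is empty, and nothing lies on the table. The blue plate at z≈42 is the ring inside, so the tablets have gone in below it. Next I grasp the lid.

```bash
python3 - <<'E'
from h import *
from workcell import *
movep((598,-4.5,110),R(6.3))
print(movel((598,-4.5,31.8),max_speed=100,guard=10))
f0=read_state()["ft_force"];clamp();s=read_state();print(s["finger_gap"],(s["ft_force"]-f0).round(1),s["eef_pos"].round(2))
movel((598,-4.5,150));s=read_state();print(s["finger_gap"],s["gripper_force"],(s["ft_force"]-f0).round(1))
movep((473.5,318.7,134),R(74.3));s=read_state();print(s["finger_gap"],s["eef_pos"].round(2),s["time"])
wait(.3);print(read_state()["torque"].round(3),read_state()["ft_force"].round(2))
c=camera("top");S=camera("scene");pickle.dump((c,S),open("h1.pkl","wb"))
cv2.imwrite("pics/hold.png",np.vstack([cv2.resize(c["image"][220:310,65:185],(400,300)),cv2.resize(S["image"][90:180,225:345],(400,300))]))
E
```

```text
False
13.044227298662088 [-0.1  0.8  7. ] [598.22  -4.5   32.07]
13.210748785809312 58.46363961696625 [ 0.1  0.4 -1.3]
12.761031727996917 [474.59 317.13 134.04] 24.9167
[ 0.079 -0.021  0.009] [-0.49 -0.26 -1.9 ]
```

View pics/hold.png

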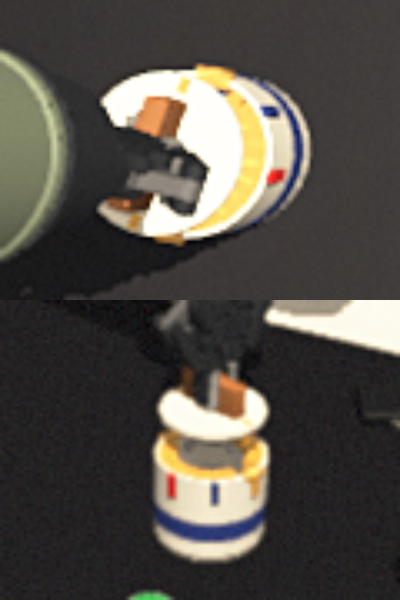

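The lid is held over the jar: in the top crop its disc is at (170,150), and in the scene crop at (213,412) with the plug grey beneath it. Now I measure the lid against the jar in the same views.

```bash
python3 - <<'E'
from h import *
from workcell import *
s=read_state();p=s["eef_pos"];print(p.round(2),s["tool_rot"].round(4)[:,1],s["tool_rot"].round(4)[:,2])
c,S=pickle.load(open("h1.pkl","rb"));z=p[2]+18.7-22
def rob(P,r,c0,tol=8):
    for t in(tol,4,2.5,1.5):
        Q=P[abs(np.hypot(*(P-c0).T)-r)<t]
        c0=least_squares(lambda x:np.hypot(*(Q-x).T)-r,c0,loss="soft_l1",f_scale=.7).x
    a=np.degrees(np.arctan2(*(Q-c0).T[::-1]));return c0,len(Q),np.histogram(a,12,(-180,180))[0]
m=mask(c,(0,0,150),(180,70,255),(85,232,150,300));h=hull(big(m)[2]);print("top",z,rob(plane(c,h,z)[:,:2],46,p[:2]))
m=mask(S,(0,0,150),(180,70,255),(262,200-0,310,201)) if 0 else mask(S,(0,0,140),(180,70,255),(268,110,310,131));h=hull(big(m)[2])
print("scene",rob(plane(S,h,z)[:,:2],46,p[:2]))
# inlays and jar fits (same robust fit) from initial top/scene
for q in blobs(mask(c,(17,80,90),(35,255,255),(85,232,150,300)),3):print("inlay?",q[0].round(1),q[1],plane(c,q[0],z).round(1))
T0=pickle.load(open("top0.pkl","rb"));S0=pickle.load(open("scene0.pkl","rb"))
for nm,k,b in(("top",T0,(90,235,165,300)),("scene",S0,(262,120,312,160))):
    h=hull(big(mask(k,(12,90,90),(28,255,255),b))[2]);print(nm,"flange45",rob(plane(k,h,85)[:,:2],45.3,np.array([473.,319])))
    w=mask(k,(0,0,150),(180,255,255),b);h=hull(big(w)[2]);print(nm,"rim50",rob(plane(k,h,85)[:,:2],50,np.array([473.,319])))
E
```

```text
[473.7  318.44 134.  ] [ 0.2712  0.9625 -0.    ] [ 1.e-04 -0.e+00 -1.e+00]
top 130.69940422444924 (array([473.9803371 , 317.62075311]), 89, array([12,  9, 13, 12, 11,  9, 10,  8,  0,  0,  0,  5]))
scene (array([478.88689643, 313.31765323]), 33, array([4, 4, 2, 4, 5, 3, 4, 4, 2, 0, 0, 1]))
inlay? [135.8 263.9] 314 [[477.7 274.  130.7]]
inlay? [119.7 245.2] 12 [[512.  307.1 130.7]]
inlay? [104.9 286.3] 18 [[434.6 328.9 130.7]]
inlay? [116.5 291.1] 18 [[426.4 306.5 130.7]]
top flange45 (array([472.84991081, 319.093558  ]), 118, array([12,  9, 10, 12,  9,  4, 10,  9, 11, 12, 10, 10]))
top rim50 (array([472.68661218, 318.40427979]), 76, array([11,  8,  0,  0,  0,  1, 12, 12,  8, 13, 10,  1]))
scene flange45 (array([475.00345839, 320.95782732]), 33, array([3, 3, 2, 3, 3, 1, 4, 2, 4, 3, 5, 0]))
scene rim50 (array([476.79817431, 317.29642041]), 32, array([4, 4, 0, 0, 0, 0, 4, 4, 3, 5, 6, 2]))
```

```bash
cat >> h.py <<'E'
E
python3 - <<'E'
from h import *
from workcell import *
x,y=472.8,318.9
movel((x,y,113),frame=R(74.3));wait(.2)
f0=read_state()["ft_force"]
for z in(104,97,94.5):
    g=movel((x,y,z),max_speed=25,guard=8);s=read_state();print(z,g,s["eef_pos"].round(2),(s["ft_force"]-f0).round(1),s["torque"].round(2),s["finger_gap"])
    if g:break
print(s["time"])
E
```

```text
104 False [472.75 318.85 103.87] [-0.1  0.5  1.1] [-0.03 -0.04 -0.  ] 12.7696440510019
97 False [472.73 318.85  96.84] [ 0.2 -0.9 -0. ] [ 0.02 -0.02  0.  ] 13.064803228404296
94.5 False [473.14 319.07  95.27] [-2.9 -1.6 15.4] [-0.45  0.68 -0.1 ] 12.725251546036441
27.0
```

The lid is home: contact came at TCP z≈95.4, against 95.5 expected. Now the clockwise turn.

```bash
python3 - <<'E'
from h import *
from workcell import *
for yaw in(70,64,56,48,40,33,29.3):
    g=movel((472.8,318.9,95.0),frame=R(yaw),max_speed=20,guard=25);wait(.1);s=read_state()
    r=s["tool_rot"];print(yaw,g,np.degrees(np.arctan2(r[1,1],r[0,1])).round(1),s["eef_pos"].round(2),s["ft_force"].round(1),s["torque"].round(3),s["finger_gap"].round(2),round(s["time"],1))
    if g:break
c=camera("top");S=camera("scene");pickle.dump((c,S),open("h2.pkl","wb"))
cv2.imwrite("pics/turn.png",np.vstack([cv2.resize(c["image"][220:310,65:185],(400,300)),cv2.resize(S["image"][90:180,225:345],(400,300))]))
E
```

```text
Traceback (most recent call last):
AttributeError: 'float' object has no attribute 'round'
```

```bash
python3 - <<'E'
from h import *
from workcell import *
for yaw in(70,64,56,48,40,33,29.3):
    g=movel((472.8,318.9,95.0),frame=R(yaw),max_speed=20,guard=25);wait(.1);s=read_state()
    r=s["tool_rot"];print(yaw,g,np.round(np.degrees(np.arctan2(r[1,1],r[0,1])),1),s["eef_pos"].round(2),s["ft_force"].round(1),s["torque"].round(3),round(s["finger_gap"],2),round(s["time"],1))
    if g:break
c=camera("top");S=camera("scene");pickle.dump((c,S),open("h2.pkl","wb"))
cv2.imwrite("pics/turn.png",np.vstack([cv2.resize(c["image"][220:310,65:185],(400,300)),cv2.resize(S["image"][90:180,225:345],(400,300))]))
E
```

```text
70 False 70.1 [473.12 319.22  95.28] [-0.5  1.3  5.3] [ 0.287 -0.067 -0.07 ] 13.21 27.7
64 False 64.1 [473.11 319.2   95.28] [0.8 0.5 5. ] [ 0.216 -0.076 -0.142] 12.68 28.1
56 False 56.1 [473.1  319.08  95.32] [-0.3  0.6  6.6] [ 0.102 -0.007 -0.105] 12.76 28.4
48 False 48.1 [473.03 318.99  95.3 ] [-1.  -0.1  7.3] [-0.051  0.1   -0.137] 12.84 28.8
40 False 40.1 [472.95 318.9   95.28] [-1.7 -0.6  8.1] [-0.136  0.197 -0.088] 12.9 29.2
33 False 33.1 [472.87 318.84  95.28] [-1.9 -1.   9.1] [-0.217  0.273 -0.072] 12.91 29.6
29.3 False 29.4 [472.83 318.82  95.3 ] [-1.4 -1.8  9.5] [-0.191  0.282 -0.139] 13.05 30.0
```

View pics/turn.png

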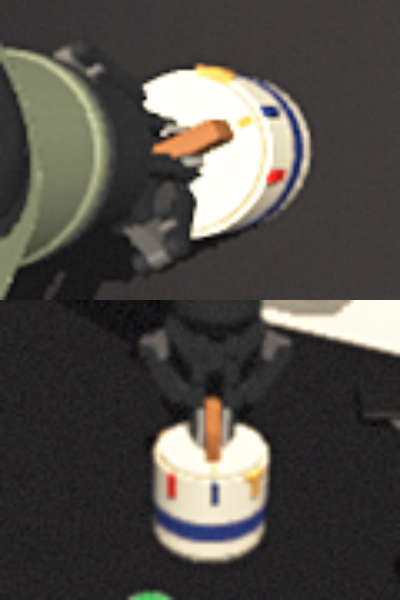

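The handle and its inlay, at scene crop (213,463), line up with the blue mark at (214,490). The disc sits flat on the rim and the grip is steady, so I hand in.

```bash
python3 -c "
from workcell import *
print(finish_job())"
```

```text
the job is handed in; nothing more can be done
None
```

I released both lilac tablets into the jar's mouth, seated the lid fully home, and turned it 45° clockwise to the blue mark; the arm is still gripping and holding it there. The job went in at about 30 s. The tablets can't be seen inside the jar, but no lilac shows anywhere else in the camera views.

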